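Square up a rib on a base plate and cross it with a second one

ROBOT

A 6-joint arm with a two-finger parallel gripper is mounted at the origin on the work surface. World frame = base frame: x ahead of the robot, y to its left, z up, the work surface at z = 0. Lengths are in m, angles in rad, forces in N, time in s.
With the tool pointing down it reaches from about 0.375 to 0.975 m from the base axis. Payload 3.8 kg.
Tool frame: the origin (TCP) lies midway between the tips of the shut fingers; the grasp point (between the pads) lies 19 mm behind it; z points along the fingers, y is the line along which they close (so a half turn about z gives the same grasp; the last joint's range is limited). The gripper opens to 88 mm and grips with 3 to 60 N. Pads are 18 mm wide; open, the fingers measure 123 mm over their backs; the gripper's body (75 mm by 187 mm) begins 45 mm behind the grasp point.
Start: joints at [1.09, 0.264, 1.604, -0, 1.274, -0.037], TCP at [0.29, 0.61, 0.239] pointing down, gripper open.
Joint ranges: [-2.63, 2.63], [-0.94, 2.18], [0.31, 2.57], [-1.31, 4.45], [0, 2.66], [-2.55, 2.55]. Speed limits (rad/s): [2.57, 2.57, 3.14, 3.14, 3.14, 3.14].

INTERFACE

Orientations are given as a rotation vector (axis times angle).
In Python, from cell import manip, inverse_kinematics, cams, order gives the robot as it stands. Calls block until the motion is done:
- manip.move_pose(position, orientation): joint-space move of the TCP to a pose.
- manip.move_linear(position, rate=0.15, rot=None): straight line of the TCP; rot=None keeps the orientation; rate is the mean speed in m/s.
- manip.set_joints(angles): joint-space move.
- manip.set_gripper(opening, force=None): finger opening in m; force is the grip in N (None keeps the last); returns when the fingers have stopped.
- manip.dwell(seconds).
- inverse_kinematics(position, orientation): joint angles nearest the present ones, or None.
- manip.state(): the state.
- cams.capture(name): name is "side" or "top" or "wrist"; returns a dict with "image" (420x560x3 uint8, blue, green, red), "z_map" (420x560 float32, m along the optical axis (not along the pixel's ray), 0 where there is no reading), "intrinsics" (3x3 intrinsics, pixels), "position" and "orientation" of the camera in the world; the wrist camera has in their place "T_tool_cam" (4x4, takes a point from camera to tool coordinates, whose origin is the TCP and whose axes are the flange's). Camera axes: x right, y down, z forward; pixel columns grow to the right and rows downward; lengths in m; the calibration is good to about 2 mm. A picture is of the moment at which its call begins: read the wrist's pose just before it.
A pose or a line that the arm cannot do raises manip.IKError and nothing moves.
- order.close_job(): hands the job in; it is judged then, once.
The state is a dict: "clock": time; "joint_pos": joint angles; "joint_velocities": joint speeds; "tau": joint torques, N m; "tool_pos": TCP position; "tcp_rot": TCP orientation; "contact_force": force on the tool from outside, world axes, zero at the start; "moment": the same for the moment, N m; "gripper_width": finger opening in m; "grasp_force": force on a finger pad.
Only numpy, scipy, OpenCV 4.12 (cv2) and the standard library are available. Lean on these libraries where they do the work, as an engineer would, in place of code of your own. Each camera call takes 0.05 s, during which the arm holds its last target. There are 200 camera calls.

TASK

Lay the square on the bench with its stock flush against the base plate's front edge and the outer edge of its blade along the marker line, then stand the low rib on the middle of the plate, notch up, flush against that outer blade edge, and let go of it. Lay the square back flat on the rubber mat without shifting the rib, then drop the tall rib crosswise over the low one, slot into notch, square to it and all the way down until both stand on the plate. Leave the magnet block, wire brush and tin where they are.

Things in the scene. Friction and masses are not known exactly. Their poses are not given: they have to be found in the camera images.
- plate: bare aluminium base plate, fixed to the bench top, 170 (its x) x 220 (its y) x 12 mm thick, with a dark dot at each of its two far corners. Origin at the centre of its underside, at bench height. Its front edge is the face at x = -85 mm (towards the robot), 220 mm long along y
- line: black marker line 3 mm wide drawn straight across the plate's top, along the plate's x, from the front edge to the far edge. Origin on the line, on the plate's top, at mid plate in x; its x runs along the line, y parallel to the plate's y; it lies somewhere within 50 mm of the plate's middle
- mat: thin black rubber mat, fixed, 240 (x) x 180 (y) x 3 mm, at the left of the bench; origin at the centre of its underside. The square starts on it
- square: steel try square, 0.55 kg: thick stock 34 (x) x 110 (y) x 45 mm high and a flat blade. Origin at the centre of the stock's underside. It stands on the stock alone; take it by the stock, across the 34 mm. Flush: the stock's front face (x = +17 mm) against the plate's front edge, stock on the bench, square's x parallel to the plate's x, origin 102 mm before the plate's centre along x
- blade_tip (a point): outer corner of the square's blade end: at (147, -55, 15.5) mm from the square's origin. The blade, 25 wide x 4 mm thick, leaves the stock's front face along the square's +x, at y = -55 to -30 mm and z = 13.5 to 17.5 mm, so it passes 1.5 mm over the plate's top. Its outer edge (y = -55 mm) is in line with the stock's end
- low_rib: low rib: aluminium flat bar standing on edge, 120 (x) x 12 (y) x 60 mm high, 0.2 kg; in the middle of its top edge a notch 16 mm wide, 32 mm deep. Origin at the centre of its underside. It belongs on the -y side of the blade's outer edge, along the blade
- tall_rib: tall rib: aluminium flat bar standing on edge, 120 (x) x 12 (y) x 90 mm high, 0.3 kg; in the middle of its lower edge a slot 16 mm wide, 32 mm high, open downwards. Origin at the centre of its underside. When home across the low rib, both undersides are on the plate, the origins coincide and its top stands 30 mm above the low rib's
- magnet: bystander: grey magnet block 60 x 50 x 55 mm with a black knob on its +y side; origin at the centre of its underside
- brush: bystander: wire brush about 250 mm long lying along its x (from -105 to +150 mm), up to 33 mm high; origin on its underside
- tin: bystander: upright tin, 64 mm across, 110 mm high; origin at the centre of its underside

How it is judged:
On the way, in this order (a step that is already met when the one before it is completed fails the run):
1. the square stands with its stock flush against the plate's front edge (within 2.5 mm, 1.7 degrees) and the outer blade edge within 6 mm of the marker line, at rest (angle between the x axis of square and the x axis of plate, either way round below 0.03 rad and x of square in the frame of plate between -0.1045 and -0.1 m and y of square in the frame of line between 0.049 and 0.061 m and height (world z) of square between -0.002 and 0.003 m and angle between square's own z axis and vertical below 0.05 rad and linear speed of square below 0.02 m/s), for 0.2 s.
2. the low rib stands on the plate, let go, flush against the outer blade edge (gap under 2.5 mm, 1.7 degrees), the square still flush with the plate and within 8 mm of the line (angle between the x axis of square and the x axis of plate, either way round below 0.03 rad and x of square in the frame of plate between -0.1045 and -0.1 m and y of square in the frame of line between 0.047 and 0.063 m and height (world z) of square between -0.002 and 0.003 m and angle between each of square, low_rib's own z axis and vertical below 0.05 rad and angle between the x axis of low_rib and the x axis of plate, either way round below 0.045 rad and y of low_rib in the frame of line between -0.014 and 0.002 m and x of low_rib in the frame of plate between -0.025 and 0.025 m and height (world z) of low_rib between 0.01 and 0.0145 m and angle between the x axis of low_rib and the x axis of square, either way round below 0.03 rad and y of low_rib in the frame of square between -0.0635 and -0.0595 m and contact force between the fingers and low_rib below 0.3 N and linear speed of each of low_rib, square below 0.02 m/s), for 0.2 s.
3. the square is back, flat on the mat and let go, the low rib still standing in its place (x of square in the frame of mat between -0.11 and 0.11 m and y of square in the frame of mat between -0.085 and 0.085 m and height (world z) of square between 0.0015 and 0.0055 m and angle between each of square, low_rib's own z axis and vertical below 0.05 rad and contact force between the fingers and square below 0.3 N and angle between the x axis of low_rib and the x axis of plate, either way round below 0.045 rad and y of low_rib in the frame of line between -0.014 and 0.002 m and x of low_rib in the frame of plate between -0.025 and 0.025 m and height (world z) of low_rib between 0.01 and 0.0145 m and linear speed of square below 0.02 m/s), for 0.2 s.
At the end, for the whole second after the job is handed in: Low rib upright on the plate, along its x within 2.5 degrees, face within 8 mm of the line, middle within 25 mm of mid plate; tall rib upright on the plate, crossing it with centres within 6 mm, square within 6 degrees; square flat on the mat; heights within 2.5 mm; all released, at rest (all of step 3 and horizontal distance between tall_rib and low_rib below 0.006 m and height (world z) of tall_rib between 0.01 and 0.0145 m and angle between tall_rib's own z axis and vertical below 0.05 rad and angle between the y axis of tall_rib and the x axis of low_rib, either way round below 0.1 rad and linear speed of each of low_rib, tall_rib below 0.02 m/s); the robot touches nothing.
It fails at once if the magnet block is pushed more than 25 mm (distance of magnet from where it was at the start of the episode above 0.025 m).
It fails at once if the wire brush is pushed more than 25 mm (distance of brush from where it was at the start of the episode above 0.025 m).
It fails at once if the tin is pushed more than 25 mm (distance of tin from where it was at the start of the episode above 0.025 m).
It also fails if it takes over 72 s, if anything falls off the work surface, if the arm or the gripper's body presses on something with over 40 N, if the wrist force passes 120 N, or if a joint passes its speed limit or range.

## Working session

There is one attempt and no reset: what is moved stays moved. The work goes in short steps, each a Python script; the robot and the scene stay as the last script left them, time stands still between calls to the robot, and variables do not carry over. Pictures are saved under pics/ and viewed, at most 10 in all, crops included, and the job is handed in when it is done.

```bash
ls; mkdir -p pics
cat > h.py <<'E'
import numpy as np, cv2
from scipy.spatial.transform import Rotation as R
from cell import manip, inverse_kinematics, cams, order
def cap(name):
    s=manip.state(); c=cams.capture(name)
    if name=="wrist":
        T=np.eye(4); T[:3,:3]=R.from_rotvec(s["tcp_rot"]).as_matrix(); T[:3,3]=s["tool_pos"]
        T=T@np.array(c["T_tool_cam"])
    else:
        T=np.eye(4); o=np.array(c["orientation"],float)
        T[:3,:3]=o if o.shape==(3,3) else R.from_rotvec(o).as_matrix(); T[:3,3]=c["position"]
    c["T"]=T; return c
def ray(c,px):
    px=np.atleast_2d(np.array(px,float)); d=np.c_[px,np.ones(len(px))]@np.linalg.inv(c["intrinsics"]).T
    return d@c["T"][:3,:3].T
def onplane(c,px,z):
    d=ray(c,px); o=c["T"][:3,3]; return o+d*((z-o[2])/d[:,2])[:,None]
def cloud(c):
    z=c["z_map"]; v,u=np.mgrid[:z.shape[0],:z.shape[1]]
    P=ray(c,np.c_[u.ravel(),v.ravel()])*z.reshape(-1,1)+c["T"][:3,3]; P[z.ravel()==0]=np.nan
    return P.reshape(*z.shape,3)
def down(yaw):  # tool z down, closing axis y at angle yaw from world x->..., tool x axis at angle yaw
    c,s=np.cos(yaw),np.sin(yaw)
    return R.from_matrix(np.array([[c,s,0],[s,-c,0],[0,0,-1]])).as_rotvec()
E
python3 - <<'E'
from h import *
import pickle
s=manip.state(); print(s)
for n in ["top","side","wrist"]:
    c=cap(n); cv2.imwrite(f"pics/{n}0.png",c["image"]); pickle.dump(c,open(n+"0.pkl","wb")); print(n,c["T"].round(3).tolist(),c["intrinsics"])
    if n!="wrist": print(c["orientation"])
    P=cloud(c); print(np.nanmin(P.reshape(-1,3),0),np.nanmax(P.reshape(-1,3),0))
E
```

```text
pics
{'clock': 0.0, 'joint_pos': array([ 1.09008797e+00,  2.64704026e-01,  1.60535088e+00, -3.06310127e-05,
        1.27369726e+00, -3.69406743e-02]), 'joint_velocities': array([ 7.91649167e-04,  8.36513217e-04,  1.76679376e-04,  8.21478055e-05,
       -1.24262559e-04, -6.55265305e-04]), 'tau': array([-3.45393482e-04, -5.02117181e+01, -3.56870878e+01,  7.26651214e-02,
        2.96447170e-02, -1.80212951e-04]), 'tool_pos': array([0.28951901, 0.60898068, 0.23743359]), 'tcp_rot': array([-0.69123341, -3.06406515,  0.00329038]), 'contact_force': array([ 0.73021511, -0.44328307, -1.15685474]), 'moment': array([ 0.07295923, -0.01962791, -0.02335218]), 'grasp_force': 0.0, 'gripper_width': 0.08762165085499861}
top [[0.013, -0.996, 0.085, 0.449], [-1.0, -0.013, 0.0, -0.003], [0.001, -0.085, -0.996, 1.521], [0.0, 0.0, 0.0, 1.0]] [[515.93055467   0.         272.07841383]
 [  0.         515.93055467 216.17160642]
 [  0.           0.           1.        ]]
[-2.19226256  2.16371841 -0.09291861]
[-0.21483699 -1.30924148 -0.77623917] [1.64284572 1.2639733  0.70040004]
side [[-0.99, -0.098, 0.106, 0.476], [-0.144, 0.706, -0.693, 0.705], [-0.007, -0.701, -0.713, 0.8], [0.0, 0.0, 0.0, 1.0]] [[459.87711538   0.         277.22636   ]
 [  0.         459.87711538 208.94975395]
 [  0.           0.           1.        ]]
[-0.2017351   2.84521615 -1.16389715]
[-0.57794317 -2.01556613 -0.76874648] [1.66014203 0.60543235 0.58097118]
wrist [[0.428, 0.859, 0.28, 0.215], [0.904, -0.407, -0.134, 0.643], [-0.001, 0.311, -0.951, 0.384], [0.0, 0.0, 0.0, 1.0]] [[333.7780194    0.         285.64301361]
 [  0.         333.7780194  205.46704451]
 [  0.           0.           1.        ]]
[ 0.00836025  0.21025124 -0.75773074] [1.28919777 1.45337111 0.33818542]
```

View pics/top0.png

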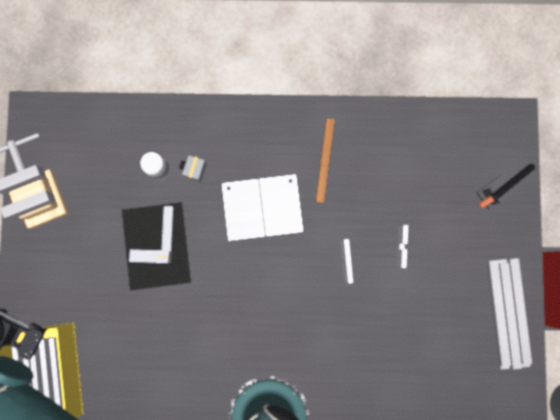

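View pics/side0.png

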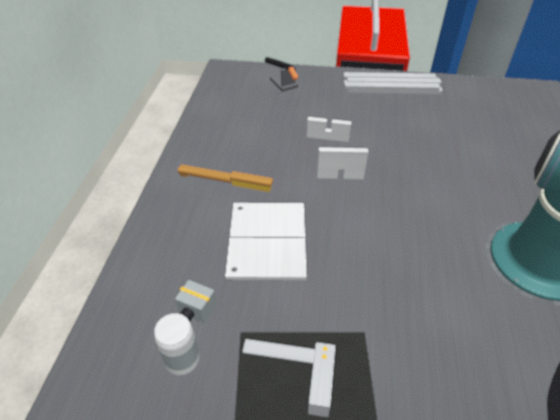

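The top view shows the square on the mat: stock at about (150,257), blade up to (168,207). The plate is at (262,208) with its line at column ~262, the tall rib at (348,261) and the low rib at (404,246). The magnet (193,167), tin (152,163) and brush (325,160) are clear of the work. The side view agrees: both ribs are standing, the low one notch up and the tall one slot down.

```bash
cat >> h.py <<'E'
def blobs(c,thr=150,sat=60,amin=60,mask=None):
    im=c["image"].astype(int); m=((im.min(2)>thr)&(np.ptp(im,axis=2)<sat)).astype(np.uint8)
    if mask is not None: m&=mask
    return [k for k in cv2.findContours(m,cv2.RETR_EXTERNAL,cv2.CHAIN_APPROX_NONE)[0] if cv2.contourArea(k)>amin]
E
python3 - <<'E'
from h import *
import pickle
c=pickle.load(open("top0.pkl","rb")); P=cloud(c)
for k in blobs(c):
    (u,v),wh,a=cv2.minAreaRect(k)
    if not(100<u<430 and 130<v<300): continue
    m=np.zeros(P.shape[:2],np.uint8); cv2.drawContours(m,[k],-1,1,-1)
    z=P[...,2][m>0]; b=cv2.boxPoints(cv2.minAreaRect(k))
    zz=np.nanpercentile(z,[10,50,90]); print((u,v),np.array(wh).round(1),zz.round(4)); print(onplane(c,np.r_[b,[[u,v]]],zz[1])[:,:2].round(3).tolist())
print(pickle.load(open("wrist0.pkl","rb"))["T_tool_cam"].round(3))
E
```

```text
(347.96533203125, 260.6534729003906) [45.3  6.8] [0.0018 0.0872 0.0925]
[[0.511, -0.199], [0.513, -0.218], [0.389, -0.23], [0.387, -0.211], [0.45, -0.215]]
(403.2398376464844, 245.9638214111328) [ 8.7 44.1] [0.0031 0.0563 0.0628]
[[0.432, -0.36], [0.557, -0.367], [0.556, -0.392], [0.431, -0.385], [0.494, -0.376]]
(150.69384765625, 233.51077270507812) [40.9 57.2] [0.0154 0.0416 0.0506]
[[0.441, 0.405], [0.605, 0.402], [0.6, 0.284], [0.436, 0.288], [0.52, 0.345]]
(261.79022216796875, 207.08517456054688) [59.7 77.3] [0.006  0.0117 0.0162]
[[0.676, 0.153], [0.707, -0.074], [0.532, -0.096], [0.502, 0.128], [0.604, 0.028]]
(197.45001220703125, 168.14999389648438) [ 6.6 20.2] [0.0506 0.0553 0.0595]
[[0.684, 0.231], [0.74, 0.214], [0.734, 0.196], [0.678, 0.213], [0.709, 0.214]]
(188.14999389648438, 165.54998779296875) [ 6.3 19.9] [0.0498 0.0546 0.0589]
[[0.692, 0.258], [0.747, 0.241], [0.742, 0.224], [0.686, 0.24], [0.717, 0.241]]
(151.25, 163.25) [23.3 22.6] [0.0966 0.1091 0.1135]
[[0.712, 0.379], [0.757, 0.336], [0.712, 0.289], [0.666, 0.332], [0.712, 0.334]]
[[ 0.001 -0.95  -0.311  0.082]
 [ 1.     0.001  0.001 -0.002]
 [-0.001 -0.311  0.95  -0.147]
 [ 0.     0.     0.     1.   ]]
```

View pics/wrist0.png

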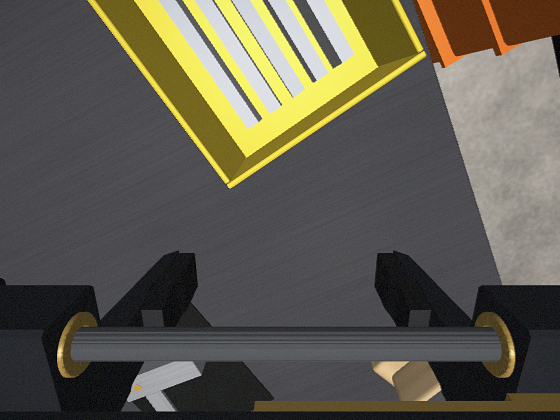

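Run:
```python
from h import *
import pickle
q=np.pi/2
print([inverse_kinematics(p,down(q)) for p in [(.52,.31,.3),(.604,-.03,.3),(.47,-.33,.3)]])
V=[]
for p in [(.47,-.33,.3),(.54,-.33,.3),(.64,-.04,.3),(.57,-.04,.3),(.56,.29,.3),(.48,.29,.3)]:
    manip.move_pose(p,down(q)); manip.dwell(.15); c=cap("wrist"); V.append(c); print(manip.state()["clock"],manip.state()["tool_pos"].round(4))
pickle.dump(V,open("V.pkl","wb"))
cv2.imwrite("pics/w3.png",np.hstack([np.vstack([cv2.resize(V[i]["image"],(400,300)) for i in (a,a+1)]) for a in (0,4)]))
cv2.imwrite("pics/w4.png",V[2]["image"])
```

```text
[array([ 4.96444696e-01,  1.01223383e-01,  1.68229473e+00, -4.44089210e-16,
        1.35807454e+00,  4.96444696e-01]), array([-9.08141414e-02,  9.99780072e-02,  1.68365588e+00, -4.44089210e-16,
        1.35795877e+00, -9.08141414e-02]), array([-6.55524571e-01,  4.11880665e-02,  1.74628473e+00, -4.44089210e-16,
        1.35411986e+00, -6.55524571e-01])]
3.6917 [ 0.4703 -0.3297  0.3   ]
4.275 [ 0.5392 -0.33    0.3001]
5.65 [ 0.6399 -0.0415  0.3   ]
6.2333 [ 0.5708 -0.0403  0.3001]
7.6833 [0.5605 0.2887 0.3001]
8.3 [0.481  0.2898 0.3001]
```

View pics/w3.png

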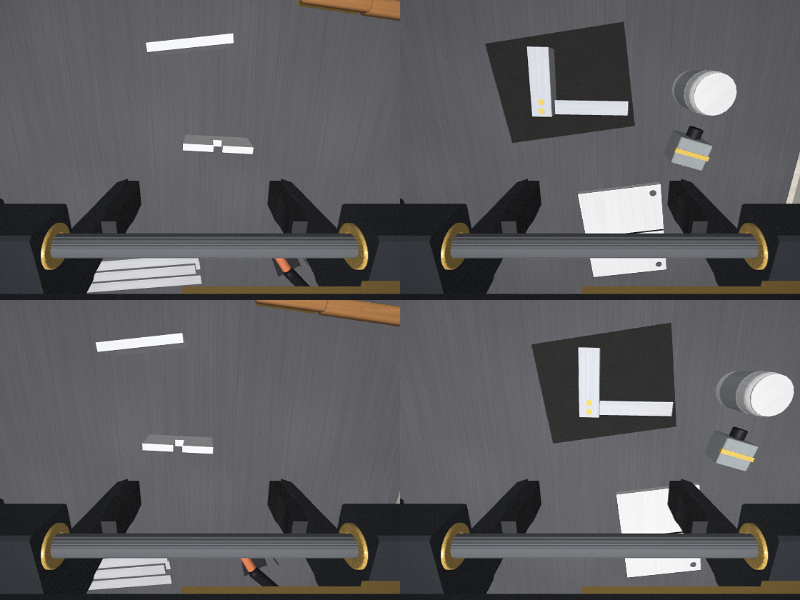

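View pics/w4.png

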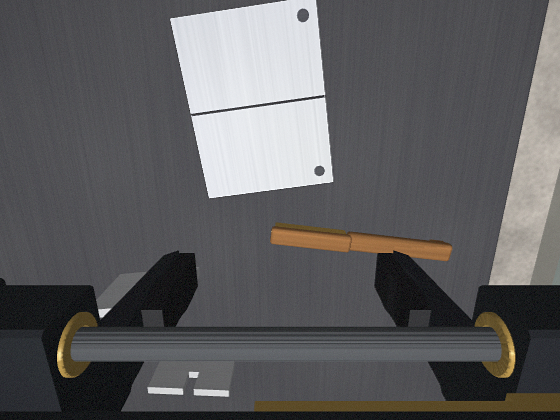

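The wrist views show the ribs' bright top edges, the square's stock and blade on the mat, and the whole plate in w4: near edge from (171,18) to (210,197), line from (192,114) to (325,96). Next I'll extract the coordinates.

```bash
cat >> h.py <<'E'
def tri(cs,pxs):   # least-squares intersection of rays
    A=np.zeros((3,3)); b=np.zeros(3)
    for c,p in zip(cs,pxs):
        d=ray(c,p)[0]; d/=np.linalg.norm(d); M=np.eye(3)-np.outer(d,d); A+=M; b+=M@c["T"][:3,3]
    return np.linalg.solve(A,b)
def segm(c,thr,box,zr=None):
    im=c["image"].astype(int); m=(im.min(2)>thr)&(np.ptp(im,axis=2)<50)
    P=cloud(c); x0,x1,y0,y1=box
    with np.errstate(invalid="ignore"):
        m&=(P[...,0]>x0)&(P[...,0]<x1)&(P[...,1]>y0)&(P[...,1]<y1)
        if zr: m&=(P[...,2]>zr[0])&(P[...,2]<zr[1])
    return m,P
def rectw(c,m,z):  # world min-area rect of mask cast on plane z: centre, corners, long-axis angle, sizes
    v,u=np.nonzero(m); W=onplane(c,np.c_[u,v],z)[:,:2]
    r=cv2.minAreaRect((W*1000).astype(np.float32)); b=cv2.boxPoints(r)/1000
    e=[b[1]-b[0],b[2]-b[1]]; e=max(e,key=np.linalg.norm); a=np.arctan2(e[1],e[0])
    a=(a+np.pi/2)%np.pi-np.pi/2
    return np.array(r[0])/1000,sorted(r[1]),a,b
def cen(m):
    v,u=np.nonzero(m); return u.mean(),v.mean()
E
python3 - <<'E'
from h import *
import pickle
V=pickle.load(open("V.pkl","rb"))
def rep(n,ia,thr,box,zr,znom):
    px=[]
    for i in ia:
        m,P=segm(V[i],thr,box,zr); k=cv2.morphologyEx(m.astype(np.uint8),cv2.MORPH_OPEN,np.ones((2,2)))>0
        px.append(cen(k)); r=rectw(V[i],k,znom); print(n,i,k.sum(),"zmed",np.nanmedian(P[k][:,2]).round(4),"c",r[0].round(4),np.round(r[1],1),"ang",round(r[2],4))
    print("  tri",tri([V[i] for i in ia],px).round(4))
rep("tall",(0,1),190,(.36,.54,-.26,-.17),(.05,.2),.09)
rep("low",(0,1),190,(.4,.6,-.42,-.33),(.045,.1),.06)
rep("stock",(4,5),140,(.38,.52,.25,.45),(.036,.1),.048)
rep("blade",(4,5),140,(.465,.65,.25,.45),(.008,.03),.0205)
rep("plate",(2,3),140,(.48,.72,-.12,.17),(-.005,.03),.012)
for i in (2,3):
    m,P=segm(V[i],140,(.48,.72,-.12,.17),(-.005,.03)); h=cv2.convexHull(np.argwhere(m)[:,::-1].astype(np.int32)); hm=np.zeros(m.shape,np.uint8); cv2.fillConvexPoly(hm,h,1)
    hm=cv2.erode(hm,np.ones((7,7)))>0; d=hm&(V[i]["image"].max(2)<140)
    n,l,s,cc=cv2.connectedComponentsWithStats(d.astype(np.uint8),connectivity=8)
    for j in range(1,n):
        if s[j,4]>60:
            r=rectw(V[i],l==j,.012); print("dark",i,s[j,4],r[0].round(4),np.round(r[1],1),round(r[2],4))
    print(rectw(V[i],m,.012)[3].round(4).tolist())
    a=cv2.approxPolyDP(h,6,True)[:,0]; print(a.tolist(),onplane(V[i],a,.012)[:,:2].round(4).tolist())
E
```

```text
tall 0 1602 zmed 0.0906 c [ 0.4495 -0.216 ] [ 12.1 120.1] ang 0.0978
tall 1 1600 zmed 0.0907 c [ 0.4493 -0.216 ] [ 12.1 120.2] ang 0.0982
  tri [ 0.4504 -0.2161  0.0914]
low 0 797 zmed 0.0605 c [ 0.4937 -0.3803] [ 12.  119.6] ang -0.0564
low 1 790 zmed 0.0605 c [ 0.4934 -0.3804] [ 12.  120.1] ang -0.0558
  tri [ 0.4933 -0.3806  0.0589]
stock 4 2697 zmed 0.0487 c [0.4561 0.3458] [ 33.3 109.5] ang 1.5531
stock 5 2715 zmed 0.0487 c [0.4561 0.3458] [ 33.6 109.6] ang 1.5531
  tri [0.4563 0.3508 0.0485]
blade 4 1993 zmed 0.0211 c [0.5373 0.3016] [ 25.1 130.2] ang -0.0181
blade 5 1987 zmed 0.0211 c [0.5376 0.3017] [ 25.1 130.2] ang -0.0184
  tri [0.5372 0.3016 0.0193]
plate 2 24599 zmed 0.0127 c [0.6041 0.0264] [169.7 220.8] ang -1.4361
plate 3 24523 zmed 0.0127 c [0.6041 0.0265] [169.8 220.9] ang -1.4357
  tri [0.6028 0.0378 0.0117]
dark 2 125 [0.6581 0.1275] [12.3 12.8] -0.0011
dark 2 286 [0.6032 0.0279] [  2.5 161.8] 0.1343
dark 2 79 [ 0.6833 -0.0551] [11.9 12.2] -1.5446
[[0.5042999982833862, 0.12460000067949295], [0.5335999727249146, -0.09290000051259995], [0.7016000151634216, -0.07020000368356705], [0.6722999811172485, 0.14720000326633453]]
[[332, 181], [209, 197], [171, 18], [315, 0]] [[0.7005, -0.0694], [0.5343, -0.0916], [0.506, 0.1246], [0.6722, 0.1427]]
dark 3 119 [0.6582 0.1276] [11.9 13.2] 0.7556
dark 3 287 [0.6031 0.0279] [  2.9 161.1] 0.1368
dark 3 80 [ 0.6823 -0.0552] [11.9 12.5] -1.4958
[[0.5041999816894531, 0.12460000067949295], [0.5335999727249146, -0.09290000051259995], [0.70169997215271, -0.07020000368356705], [0.6722000241279602, 0.14740000665187836]]
[[383, 182], [259, 197], [231, 19], [375, 0]] [[0.7002, -0.0695], [0.5335, -0.0905], [0.5063, 0.1247], [0.6716, 0.1441]]
```

```bash
cat >> h.py <<'E'
PC=np.array([.6041,.0264]); PY=.135; YL=.0016
def pl(x,y): c,s=np.cos(PY),np.sin(PY); return PC+np.array([c*x-s*y,s*x+c*y])
PX=np.array([np.cos(PY),np.sin(PY),0]); PYV=np.array([-PX[1],PX[0],0])
def F(n=4):
    f=[]
    for _ in range(n): manip.dwell(.02); f.append(manip.state()["contact_force"])
    return np.mean(f,0)
def st(t=""):
    s=manip.state(); print(t,"t",round(s["clock"],2),"p",np.round(s["tool_pos"],4),"w",round(s["gripper_width"],4),"g",round(s["grasp_force"],1),"F",np.round(s["contact_force"],1))
def to(xy,z,yaw): manip.move_pose([*xy,z],down(yaw))
def lin(xy,z,rate=.15,yaw=None): manip.move_linear([*xy,z],rate,None if yaw is None else down(yaw))
def press(d,n,step,f0,lim,rate=.02):  # step along d until the reaction exceeds lim
    p=np.array(manip.state()["tool_pos"])
    for i in range(1,n+1):
        manip.move_linear(p+np.array(d)*step*i,rate); f=(F()-f0)@np.array(d)
        if -f>lim: break
    print("press",i,round(f,2)); return i
E
python3 - <<'E'
from h import *
q=np.pi/2; g=np.array([.4561,.3458]); y0=-.018
to(g,.12,y0+q); lin(g,.0205); st("at"); manip.set_gripper(.02,40); st("grip")
lin(g,.13,.2); st("lift")
t=pl(-.109,YL+.055); to(t,.10,PY+q); st("above"); lin(t,.025,.1); f0=F(); st("near"); print(f0)
press([0,0,-1],12,.0008,f0,1.5); st("down")
f0=F(); press(PX,12,.001,f0,8); st("flush")
E
```

```text
at t 9.9 p [0.4573 0.3464 0.0218] w 0.0882 g 0.0 F [ 0.6  0.1 -0.1]
grip t 10.76 p [0.4562 0.3458 0.0205] w 0.0339 g 40.0 F [ 0.5  0.2 -0.6]
lift t 11.46 p [0.455  0.345  0.1285] w 0.0337 g 40.0 F [ 0.  -0.  -4.8]
above t 12.55 p [0.4884 0.0684 0.0996] w 0.0337 g 40.0 F [ 0.4  0.  -4.7]
near t 13.52 p [0.4895 0.068  0.0259] w 0.0336 g 40.0 F [ 0.2  0.3 -4.7]
[-0.19640497 -0.3556476  -4.2605714 ]
press 11 -4.69
down t 17.0 p [0.4896 0.068  0.0175] w 0.0335 g 40.0 F [-1.8 -0.9  0.4]
press 4 -9.33
flush t 18.33 p [0.4906 0.0681 0.0175] w 0.0335 g 40.0 F [-11.8  -2.6  12.2]
```

Run:
```python
from h import *
p=manip.state()["tool_pos"]; lin(p[:2],.0187,.02); st("raised"); 
c=cap("side"); cv2.imwrite("pics/s1.png",cv2.resize(c["image"][180:340,180:400],(770,560)))
f0=F(); print(f0); press(PX,14,.001,f0,5); st("flush"); p=manip.state()["tool_pos"]; print("plate x",(p[:2]-PC)@PX[:2],(p[:2]-PC)@PYV[:2]-YL)
```

```text
raised t 18.64 p [0.4908 0.0682 0.0184] w 0.0336 g 40.0 F [ 1.4  0.2 -4.7]
[-0.18863913  0.2150716  -4.40218043]
press 8 -6.68
flush t 21.29 p [0.4962 0.069  0.0177] w 0.0338 g 40.0 F [-6.1 -0.8 -0.1]
plate x -0.10122119182863708 0.05510564721184371
```

View pics/s1.png

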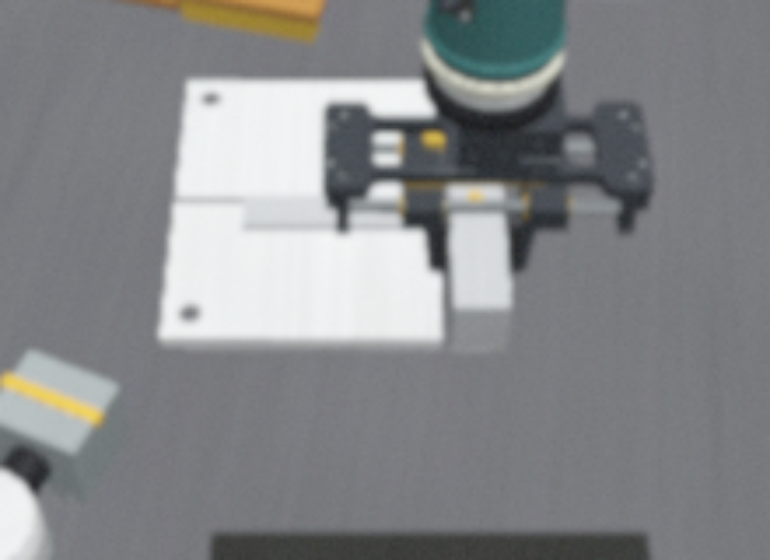

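The side crop, taken just before the push, shows the stock about 5 mm short of the plate edge with the blade along the line. The push then reached contact. Now I'll release and check.

```bash
cat > chk.py <<'E'
from h import *
def chk(pos=(.57,-.04,.3),move=True):
    if move: manip.move_pose(pos,down(np.pi/2)); manip.dwell(.15)
    c=cap("wrist"); 
    def f(xy): return np.array([(xy-PC)@PX[:2],(xy-PC)@PYV[:2]-YL]).round(4)
    m,P=segm(c,140,(.4,.62,-.02,.2),(.033,.055)); m=cv2.morphologyEx(m.astype(np.uint8),cv2.MORPH_OPEN,np.ones((3,3)))>0
    r=rectw(c,m,.045); print("stock",f(r[0]),np.round(r[1],1),"dyaw",round((r[2]-PY)%(np.pi)-np.pi/2,4)); return c,f
E
python3 - <<'E'
from chk import *
manip.set_gripper(.088); p=manip.state()["tool_pos"]; lin(p[:2],.1,.2)
c,f=chk(); st(); cv2.imwrite("pics/w5.png",c["image"])
im=c["image"]; P=cloud(c)
E
```

```text
stock [-0.1031  0.0564] [ 33.3 109.1] dyaw -0.0009
 t 23.91 p [ 0.5688 -0.0392  0.2977] w 0.0882 g 0.0 F [ 0.4  0.7 -0.2]
```

View pics/w5.png

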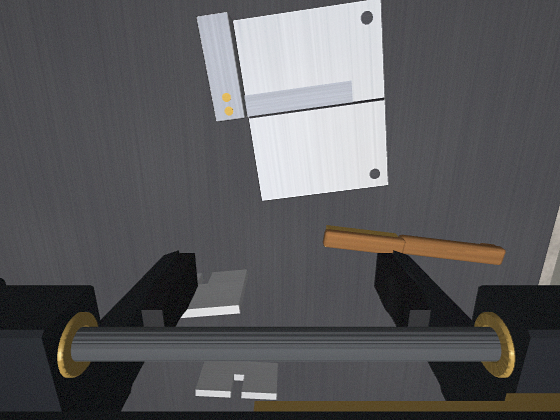

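The square now sits against the plate with its blade just above the line: stock at (222,65), blade end at (352,90). The gap to the plate needs a finer reading, so I'll use averaged edge profiles.

```bash
cat >> chk.py <<'E'
def prof(c,axis,rng,span,z,ch=0):
    """mean intensity along plate 'axis' coordinate over rng, averaged over span of the other (y relative to the line)"""
    a=np.arange(rng[0],rng[1],.0002); b=np.linspace(*span,60); A,B=np.meshgrid(a,b); X,Y=(A,B) if axis==0 else (B,A)
    W=np.stack([*(PC[:,None,None]+PX[:2,None,None]*X+PYV[:2,None,None]*(Y+YL)),np.full(X.shape,z)],-1).reshape(-1,3)
    T=np.linalg.inv(c["T"]); Q=(W@T[:3,:3].T+T[:3,3])@np.array(c["intrinsics"]).T; uv=(Q[:,:2]/Q[:,2:]).astype(np.float32).reshape(*X.shape,2)
    I=cv2.remap(c["image"],uv[...,0],uv[...,1],cv2.INTER_LINEAR).mean(2).mean(0)
    g=np.gradient(cv2.GaussianBlur(I[None],(0,0),2)[0]); i=[j for j in range(3,len(g)-3) if abs(g[j])==abs(g[j-3:j+4]).max() and abs(g[j])>.6]
    return [(round(a[j],4),round(g[j],1)) for j in i]
E
python3 - <<'E'
from chk import *
c=cap("wrist")
print("stock x",prof(c,0,(-.13,-.075),(.03,.1),.045))
print("stock xA",prof(c,0,(-.13,-.075),(.03,.05),.045),"B",prof(c,0,(-.13,-.075),(.08,.1),.045))
print("plate front",prof(c,0,(-.1,-.07),(-.09,-.02),.012), "far",prof(c,0,(.07,.1),(-.09,-.06),.012))
print("blade y",prof(c,1,(-.008,.035),(-.07,.03),.0175)); print("A",prof(c,1,(-.008,.035),(-.07,-.05),.0175),"B",prof(c,1,(-.008,.035),(.01,.03),.0175))
print("stock y end",prof(c,1,(-.01,.01),(-.115,-.09),.045),prof(c,1,(.1,.12),(-.115,-.09),.045))
print("line y",prof(c,1,(-.008,.008),(.06,.08),.012)); st()
E
```

```text
stock x [(np.float64(-0.1198), np.float64(14.0)), (np.float64(-0.1092), np.float64(-0.6)), (np.float64(-0.1056), np.float64(0.7)), (np.float64(-0.1028), np.float64(-1.0)), (np.float64(-0.1002), np.float64(0.7)), (np.float64(-0.0946), np.float64(0.7)), (np.float64(-0.0864), np.float64(-12.2)), (np.float64(-0.0818), np.float64(20.6))]
stock xA [(np.float64(-0.1198), np.float64(14.5)), (np.float64(-0.1028), np.float64(-0.9)), (np.float64(-0.1002), np.float64(0.9)), (np.float64(-0.0944), np.float64(0.9)), (np.float64(-0.0916), np.float64(-0.8)), (np.float64(-0.0866), np.float64(-12.4)), (np.float64(-0.0818), np.float64(20.3))] B [(np.float64(-0.1196), np.float64(14.0)), (np.float64(-0.1148), np.float64(0.7)), (np.float64(-0.109), np.float64(-0.8)), (np.float64(-0.1052), np.float64(0.8)), (np.float64(-0.1028), np.float64(-1.0)), (np.float64(-0.1004), np.float64(0.7)), (np.float64(-0.0984), np.float64(-0.9)), (np.float64(-0.0954), np.float64(0.7)), (np.float64(-0.0864), np.float64(-12.3)), (np.float64(-0.0818), np.float64(21.1)), (np.float64(-0.0774), np.float64(-0.9))]
plate front [(np.fl
[... 561 characters left out ...]
1.1)), (np.float64(0.0262), np.float64(3.7))] B [(np.float64(-0.0036), np.float64(0.7)), (np.float64(-0.0014), np.float64(-21.1)), (np.float64(0.0012), np.float64(17.5)), (np.float64(0.0052), np.float64(0.9)), (np.float64(0.0114), np.float64(0.9)), (np.float64(0.0146), np.float64(-0.6)), (np.float64(0.019), np.float64(-0.7)), (np.float64(0.0262), np.float64(3.2))]
stock y end [(np.float64(0.0018), np.float64(13.9)), (np.float64(0.007), np.float64(-0.8))] [(np.float64(0.111), np.float64(-15.3))]
line y [(np.float64(-0.0016), np.float64(-20.5)), (np.float64(0.0014), np.float64(23.5)), (np.float64(0.0036), np.float64(-0.6))]
 t 23.96 p [ 0.5691 -0.0392  0.2981] w 0.0881 g 0.0 F [ 0.1  0.6 -0.2]
```

Run:
```python
from h import *
rc=np.array([.4935,-.3805]); ry=-.056; g=rc+.034*np.array([np.cos(ry),np.sin(ry)])
to(g,.11,ry); lin(g,.024); manip.dwell(.15); st("at"); manip.set_gripper(.004,40); st("grip")
lin(g,.18,.3); st("lift")
t=pl(.034,YL-.0085); to(t,.12,PY); lin(t,.0385,.12); manip.dwell(.25); f0=F(); st("near"); print(f0)
lin(t,.0368,.02); manip.dwell(.1); f1=F(); print("z",f1-f0); st()
```

```text
at t 26.3 p [ 0.5286 -0.3832  0.0258] w 0.0879 g 0.0 F [-0.1 -0.2 -0.3]
grip t 27.43 p [ 0.5275 -0.3823  0.024 ] w 0.0118 g 40.0 F [ 0.9 -0.1  0.7]
lift t 28.1 p [ 0.5266 -0.3818  0.1786] w 0.0113 g 40.0 F [ 0.7  0.3 -2.4]
near t 30.82 p [0.6391 0.0242 0.039 ] w 0.0115 g 40.0 F [ 0.2  0.9 -1.6]
[-0.10395633  0.07086332 -2.33154671]
z [ 0.17756842 -0.17933485  0.86031267]
 t 31.23 p [0.6387 0.0241 0.0368] w 0.0119 g 40.0 F [-0.4 -0.2 -2.1]
```

Run:
```python
from h import *
f0=F(); print(f0); press(PYV,16,.0005,f0,1.6); st()
p=manip.state()["tool_pos"]; print("y_line",(p[:2]-PC)@PYV[:2]-YL)
```

```text
[-0.13641807  0.01306335 -1.85291079]
press 10 -1.88
 t 34.47 p [0.6382 0.0288 0.0368] w 0.0114 g 40.0 F [ 0.5 -1.4 -1.4]
y_line -0.00376492274992744
```

Run:
```python
from chk import *
f0=F(); press([0,0,-1],4,.0005,f0,1.5); st(); manip.set_gripper(.06); p=manip.state()["tool_pos"]; lin(p[:2],.12,.2)
chkpos=(.57,-.06,.3); manip.move_pose(chkpos,down(np.pi/2)); manip.dwell(.3)
c=cap("wrist"); st(); cv2.imwrite("pics/w6.png",cv2.resize(c["image"][:240,120:440],(800,600)))
import pickle; pickle.dump(c,open("c6.pkl","wb"))
print("stock x",prof(c,0,(-.13,-.075),(.03,.1),.045)); print("plate front",prof(c,0,(-.1,-.07),(-.09,-.04),.012))
print("stock y",prof(c,1,(-.01,.01),(-.115,-.09),.045),prof(c,1,(.1,.12),(-.115,-.09),.045))
m,P=segm(c,190,(.5,.72,-.05,.1),(.06,.09)); m=cv2.morphologyEx(m.astype(np.uint8),cv2.MORPH_OPEN,np.ones((2,2)))>0
r=rectw(c,m,.072); print("rib",(r[0]-PC)@PX[:2],(r[0]-PC)@PYV[:2]-YL,np.round(r[1],1),r[2]-PY)
```

```text
press 2 -1.95
 t 35.17 p [0.6383 0.0289 0.0359] w 0.0115 g 40.0 F [-0.2 -0.7 -1.1]
 t 38.34 p [ 0.57   -0.0599  0.2997] w 0.0601 g 0.0 F [-0.5  1.2  0.5]
stock x [(np.float64(-0.1198), np.float64(14.6)), (np.float64(-0.1054), np.float64(0.7)), (np.float64(-0.103), np.float64(-1.0)), (np.float64(-0.1004), np.float64(0.8)), (np.float64(-0.0948), np.float64(0.7)), (np.float64(-0.0866), np.float64(-12.9)), (np.float64(-0.082), np.float64(21.1))]
plate front [(np.float64(-0.086), np.float64(18.3))]
stock y [(np.float64(0.0018), np.float64(15.2)), (np.float64(0.007), np.float64(-0.9))] [(np.float64(0.1036), np.float64(-11.7))]
rib -0.0003128443863811509 -0.005497554811422127 [ 12.  120.3] 0.002107367
```

View pics/w6.png

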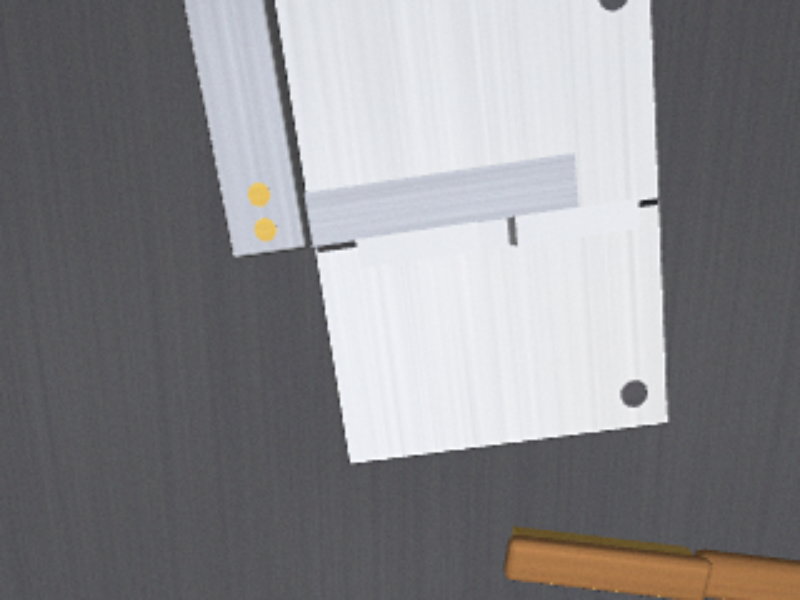

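The rib stands flush along the blade's outer edge with its notch up at crop (513,230), and the stock is still against the plate. Next, the square goes back to the mat.

Run:
```python
from h import *
q=np.pi/2; g=pl(-.1025,YL+.0565)
to(g,.09,PY+q); lin(g,.0178,.12); manip.dwell(.15); st("at"); manip.set_gripper(.02,40); st("grip")
p=np.array(manip.state()["tool_pos"]); a=p+.012*PYV; lin(a[:2],p[2]+.001,.04); lin(a[:2],.13,.2); st("lift")
t=np.array([.4561,.3458]); to(t,.09,-.018+q); lin(t,.025,.12); manip.dwell(.2); f0=F(); lin(t,.0208,.03); manip.dwell(.15); print(F()-f0); st("down")
```

```text
at t 40.25 p [0.4959 0.0702 0.0189] w 0.0602 g 0.0 F [-0.3 -0.4  0.2]
grip t 40.76 p [0.4951 0.0703 0.0181] w 0.0336 g 40.0 F [ 1.2 -0.5  0.7]
lift t 41.92 p [0.4926 0.082  0.1291] w 0.0337 g 40.0 F [ 0.  -0.1 -4.9]
[0.86301286 1.10582121 2.26638702]
down t 44.43 p [0.4565 0.3461 0.0211] w 0.0337 g 40.0 F [ 0.7  1.4 -3.4]
```

Run:
```python
from chk import *
import pickle
manip.set_gripper(.06); p=manip.state()["tool_pos"]; lin(p[:2],.12,.2)
manip.move_pose((.57,-.06,.3),down(np.pi/2)); manip.dwell(.3)
c=cap("wrist"); st(); s=cap("side"); cv2.imwrite("pics/s7.png",s["image"]); pickle.dump(c,open("c7.pkl","wb"))
m,P=segm(c,190,(.5,.72,-.05,.1),(.06,.09)); m=cv2.morphologyEx(m.astype(np.uint8),cv2.MORPH_OPEN,np.ones((2,2)))>0
for z in (.072,):
  r=rectw(c,m,z); print("rib",r[0],(r[0]-PC)@PX[:2],(r[0]-PC)@PYV[:2]-YL,np.round(r[1],1),r[2]-PY)
S,Q=segm(s,130,(.38,.62,.25,.45)); r=rectw(s,S&(Q[...,2]>.035),.048); print("square on mat",r[0],r[1],r[2])
g=np.array([.4494,-.216]); ry=.098
to(g,.14,ry); lin(g,.0655,.12); manip.dwell(.15); st("at"); manip.set_gripper(.004,45); st("grip"); lin(g,.25,.3); st("lift")
```

```text
t 47.67 p [ 0.57   -0.0595  0.2998] w 0.0601 g 0.0 F [-0.3 -0.4 -0.1]
rib [0.60430524 0.0225058 ] -0.0003207523779766019 -0.0054863924959780664 [ 12.  120.2] 0.0017407984
square on mat [0.4555939 0.3498916] [33.90053939819336, 115.42622375488281] 1.5536658
at t 49.67 p [ 0.4504 -0.2165  0.0667] w 0.0598 g 0.0 F [ 0.9 -1.   0.3]
grip t 50.46 p [ 0.4493 -0.2161  0.0654] w 0.0114 g 44.9 F [-0.5 -0.5 -0.4]
lift t 51.23 p [ 0.4482 -0.2153  0.2479] w 0.0115 g 44.9 F [-0.2 -0.6 -3.7]
```

View pics/s7.png

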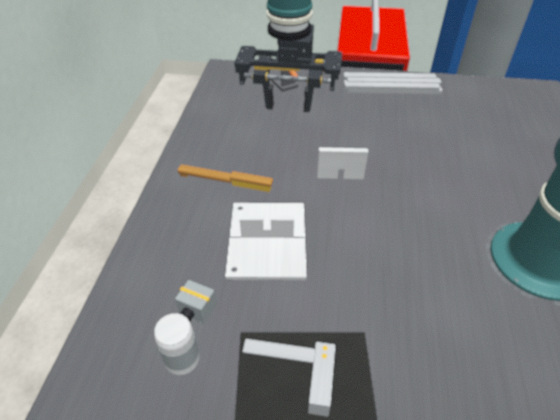

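The side view shows the square flat on the mat at (320,375) and the low rib standing on the plate at (267,228), with the bystanders untouched. Now I'll insert the tall rib.

Run:
```python
from h import *
t=pl(0,YL-.005); yw=PY+np.pi/2+.001
to(t,.20,yw); lin(t,.143,.15); manip.dwell(.3); f0=F(); st("above")
ok=True
for z in (.134,.127,.11,.09,.0785):
    lin(t,z,.05); f=F(2)-f0; print(z,f.round(1),manip.state()["tool_pos"].round(4))
    if f[2]>5: ok=False; break
st("end"); print(ok)
```

```text
above t 53.24 p [0.6051 0.0231 0.1439] w 0.0116 g 44.9 F [ 0.3  0.7 -4.1]
0.134 [-0.5 -0.2  0.5] [0.604  0.0231 0.1333]
0.127 [-0.4 -0.7  0.2] [0.6042 0.023  0.1265]
0.11 [-1.  -0.8  0.7] [0.6044 0.023  0.1097]
0.09 [ 0.3  0.2 -0.2] [0.6044 0.023  0.0898]
0.0785 [-0.1 -0.3  0.1] [0.6043 0.0231 0.0781]
end t 55.46 p [0.6043 0.0231 0.0781] w 0.0116 g 44.9 F [ 0.  -0.4 -3.6]
True
```

Run:
```python
from chk import *
f0=F(); press([0,0,-1],4,.0006,f0,1.2); st(); manip.set_gripper(.06); p=manip.state()["tool_pos"]; lin(p[:2],.2,.2)
manip.move_pose((.57,-.06,.32),down(np.pi/2)); manip.dwell(.25); st()
c=cap("wrist"); s=cap("side"); 
for n,zr,z,th in (("tall",(.09,.12),.102,170),("low",(.062,.085),.072,190)):
    m,P=segm(c,th,(.5,.72,-.08,.12),zr); m=cv2.morphologyEx(m.astype(np.uint8),cv2.MORPH_OPEN,np.ones((2,2)))>0
    r=rectw(c,m,z); print(n,(r[0]-PC)@PX[:2],(r[0]-PC)@PYV[:2]-YL,np.round(r[1],1),r[2]-PY,np.nanmedian(P[m][:,2]))
cv2.imwrite("pics/f.png",np.hstack([cv2.resize(c["image"][:240,120:440],(400,300)),cv2.resize(s["image"][160:310,180:380],(400,300))]))
```

```text
press 2 -3.17
 t 56.16 p [0.6045 0.0231 0.0774] w 0.0116 g 44.8 F [-0.1 -0.5 -1. ]
 t 58.66 p [ 0.5694 -0.059   0.3175] w 0.0599 g 0.0 F [-0.5 -1.4  0.9]
tall -0.0015674379478009233 -0.005815556990349059 [ 12.2 120.4] -1.5682745 0.10264950516936688
low -0.00039407270368304074 -0.005551853633881695 [ 12.  120.1] 0.0020748228 0.07259118824655103
```

View pics/f.png

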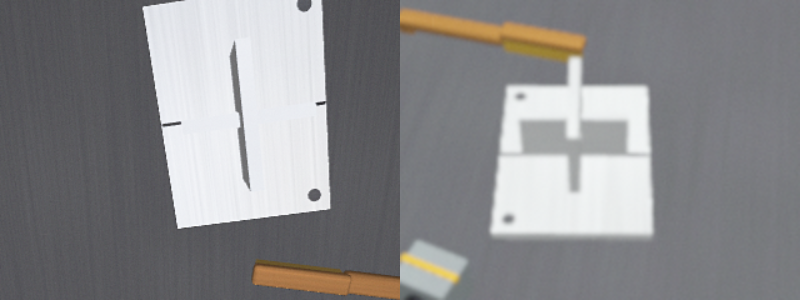

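The tall rib crosses the low one squarely at crop (240,115). Its top is at 0.1026 m and the centres are about 1 mm apart, so I'm handing in.

```bash
python3 -c "
from h import *
print(order.close_job())"
```

```text
the job is handed in; nothing more can be done
None
```

The job is handed in, with no verdict returned; the last checks, at 58.7 s of 72 s, showed both ribs standing crossed at right angles on the plate with centres about 1 mm apart, and the square was seen flat on the mat before the tall rib went in.

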